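# Sweep the valve caps into the job tray

### The job

Clear the three brass valve caps off the work board: sweep them with the fingertips across the board and over its open edge so that all three end up in the blue tray. Push them gently along the surface only, never pinching them, pressing hard on them or picking them up. Leave the grease tin that stands among them, the oil bottle and the mouthpiece standing where they are.

Things in the scene. Friction and masses are not known exactly. Their poses are not given: they have to be found in the camera images.
- board: Plywood work board faced with black rubber, fixed. 260 mm along x, 300 along y; flat top 50 mm above the bench (z = 0.05). Lips 8 mm wide, 10 mm high along the near (-x) and far (+x) edges; the left (+y) and right (-y) edges, 150 mm from the centre, are open. Origin: under its centre, at bench height; x points away from the robot, y to its left, turned up to 0.15 rad.
- blue_tray: The blue tray, 220 x 140 mm (x, y) outside, 28 mm high, walls and floor 4 mm, open-topped, fixed. Stands at an open edge of the board, centred up to 20 mm off along the edge, tucked 12 mm under the overhang: what goes over the edge there drops in. Origin: centre of its underside; axes parallel to the board's. Empty. It and the orange tray may change sides.
- orange_tray: The orange tray, 220 x 140 mm (x, y) outside, 28 mm high, walls and floor 4 mm, open-topped, fixed. Stands at an open edge of the board, centred up to 20 mm off along the edge, tucked 12 mm under the overhang: what goes over the edge there drops in. Origin: centre of its underside; axes parallel to the board's. At the opposite edge; holds a crook of another job.
- cap_1: A brass valve cap: round, 29 mm across its knurled flange (the lowest 8 mm), 13 mm high, 18 to 34 g, lying flat on the board, dome up; it slides when pushed from the side. Origin: centre of its underside; z up. Starts in the strip of the board nearer the robot.
- cap_2: A brass valve cap: round, 29 mm across its knurled flange (the lowest 8 mm), 13 mm high, 18 to 34 g, lying flat on the board, dome up; it slides when pushed from the side. Origin: centre of its underside; z up. Starts in the board's middle strip towards one open edge; the grease tin is in that strip towards the other, so it may be between this cap and the blue tray.
- cap_3: A brass valve cap: round, 29 mm across its knurled flange (the lowest 8 mm), 13 mm high, 18 to 34 g, lying flat on the board, dome up; it slides when pushed from the side. Origin: centre of its underside; z up. Starts in the far strip of the board.
- grease_tin: A small round tin of slide grease, white with a red lid, 37 mm across and 23 mm high, standing loose on the board, 60 g. Origin: the centre of its underside; z up. It must stay where it is.
- oil_bottle: A small white oil bottle with a yellow band and a black cap, 32 mm across and 95 mm high, standing loose on the bench just beyond the board's far lip. Origin: the centre of its underside; z up. It must stay where it is.
- mouthpiece: A silver horn mouthpiece, standing on its rim with the shank up, 27 mm across and 76 mm high, loose on the bench just beyond the board's far lip. Origin: the centre of its underside; z up. It must stay where it is.

How it is judged:
At the end, for the whole second after the job is handed in: All three valve caps lie inside the blue tray, off the board (cap origin within the walls and under 38 mm above the bench), and the grease tin, oil bottle and mouthpiece stand upright (within 0.2 rad) within 15 mm of where they started (x of cap_1 in the frame of blue_tray between -0.106 and 0.106 m and y of cap_1 in the frame of blue_tray between -0.066 and 0.066 m and height (world z) of each of cap_1, cap_2, cap_3 below 0.038 m and x of cap_2 in the frame of blue_tray between -0.106 and 0.106 m and y of cap_2 in the frame of blue_tray between -0.066 and 0.066 m and x of cap_3 in the frame of blue_tray between -0.106 and 0.106 m and y of cap_3 in the frame of blue_tray between -0.066 and 0.066 m and distance of each of grease_tin, oil_bottle, mouthpiece from where it was at the start of the episode below 0.015 m and angle between each of grease_tin, oil_bottle, mouthpiece's own z axis and vertical below 0.2 rad); the robot touches nothing.
It fails at once if a cap is lifted: its underside more than 25 mm above the board (height (world z) of any of cap_1, cap_2, cap_3 above 0.075 m).
It fails at once if a cap is pinched or pressed hard (more than 15 N from the fingers) (contact force between the fingers and cap_1 above 15 N or contact force between the fingers and cap_2 above 15 N or contact force between the fingers and cap_3 above 15 N).
It fails at once if the grease tin, oil bottle or mouthpiece is moved more than 15 mm or tipped (not (distance of each of grease_tin, oil_bottle, mouthpiece from where it was at the start of the episode below 0.015 m and angle between each of grease_tin, oil_bottle, mouthpiece's own z axis and vertical below 0.2 rad)).
It also fails if it takes over 53 s, if anything falls off the work surface, if the arm or the gripper's body presses on something with over 40 N, if the wrist force passes 120 N, or if a joint passes its speed limit or range.

### The arm

A 7-joint arm with a two-finger parallel gripper is mounted at the origin on the work surface. World frame = base frame: x ahead of the robot, y to its left, z up, the work surface at z = 0. Lengths are in m, angles in rad, forces in N, time in s.
With the tool pointing down it reaches from about 0.4 to 0.875 m from the base axis. Payload 4.4 kg.
Tool frame: the origin (TCP) lies at the very end of the fingers, on their centre line; the grasp point (between the pads) lies robot.grip_point_offset behind it (robot.grip_point_offset is the distance from the TCP to the grasp point, in m); z points along the fingers, y is the direction in which the jaws open and shut (so a half turn about z gives the same grasp; the last joint's range is limited). The gripper opens to 85 mm and grips with 20 to 120 N. Pads are 22 mm wide; open, the fingers measure 114 mm over their backs; the gripper's body (76 mm by 85 mm) begins 54 mm behind the grasp point. The pads swing forward as they close: fully open they stand 13 mm farther back than shut.
Start: joints at [1.107, 0.628, 0.038, 1.517, -0.027, 0.996, -0.02], TCP at [0.252, -0.599, 0.203] pointing down, gripper open.
Joint ranges: [-3.06, 3.06], [-0.37, 2.12], [-1.25, 1.32], [0.18, 2.47], [-1.1, 4.24], [0.23, 1.98], [-2.94, 2.94]. Speed limits (rad/s): [2.57, 2.57, 3.14, 3.14, 3.14, 3.14, 3.14].

### API

Orientations are given as a unit quaternion [x, y, z, w].
In Python, from bench import robot, eyes, workorder gives the robot as it stands.
- The arm moves only by the tool carry_out, never from a script. Its argument "deltas" is a list of rows, each a list of 7 numbers: the finger opening in cm, from 0 to 8.54, then the shift along the tool's x, y, z in cm, then the turn, a rotation vector about the tool's x, y, z in rad. In form: [[gripper, tx, ty, tz, wx, wy, wz], ...]. A call has 1 to 10 rows; each row is the pose to reach, as a shift and turn from the pose measured when the call began, along the tool's axes at that moment; what a row does not reach only later rows make up. A row lasts 1/10 s, in which the tool goes at most 50 mm and 8.59 degrees, less where a joint would pass 70% of its speed; a pose out of reach is approached as far as the arm can. A call with a gripper value outside its range is refused whole. The fingers move at their own pace and stop on an object; the grip force is fixed at half the most. Time passes only in rows, so rows that repeat a pose let the fingers close. It gives the time, the measured TCP pose, the force and the opening at its end, in the units of the state.
- robot.get_obs(): the state, without advancing time (a new reading comes with each control period).
- eyes.read_camera(name): name is "scene" or "top"; returns a dict with "image" (400x640x3 uint8, blue, green, red), "fx", "fy", "cx", "cy" (pixels), "k1" (the pictures are not rectified: a ray, as slopes to the right and down, at radius r is drawn at 1 + k1 r^2 times it, then the intrinsics apply), "world_from_camera" (4x4, takes a point from camera to world coordinates). Camera axes: x right, y down, z forward; pixel columns grow to the right and rows downward; lengths in m; the calibration is good to about 2 mm. A picture is of the moment at which its call begins. There is no depth.
- workorder.close_job(): hands the job in, once; it reports no verdict.
The state is a dict: "clock": time; "joint_positions": joint angles; "qvel": joint speeds; "joint_torque": joint torques, N m; "tool_pos": TCP position; "ee_rot": TCP orientation; "force": force on the tool from outside, world axes, zero at the start; "ft_torque": the same for the moment, N m; "gripper_width": opening from 0.0 (shut) to 1.0 (fully open).
Only numpy, scipy, OpenCV 4.12 (cv2) and the standard library are available. Lean on these libraries where they do the work, as an engineer would, in place of code of your own. Each camera call takes 0.05 s, during which the arm holds its last target. There are 200 camera calls.

## Working session

There is one attempt and no reset: what is moved stays moved. The work goes in short steps, Python scripts to look and compute and a tool call to move; the robot and the scene stay as the last step left them, time stands still between calls to the robot, and variables do not carry over. Pictures are saved under pics/ and viewed, about 8 in all and at most 12, crops included, and the job is handed in when it is done.

Besides the shell and the picture viewer there is one more tool, called after ">>>" as name([rows], argument=value, ...), one row to a line, values as JSON. carry_out: Moves the arm, as the interface text tells. Its arguments: {"type":"object","properties":{"deltas":{"type":"array","items":{"type":"array","items":{"type":"number"}}}},"required":["deltas"]}

```bash
mkdir -p pics; ls; cat > h.py <<'E'
import numpy as np, cv2
from bench import robot, eyes, workorder
def shot(n,f):
    c=eyes.read_camera(n); cv2.imwrite(f'pics/{f}.png',c['image']); return c
def ray(c,u,v):
    xd,yd=(u-c['cx'])/c['fx'],(v-c['cy'])/c['fy']; x,y=xd,yd
    for _ in range(20):
        s=1+c['k1']*(x*x+y*y); x,y=xd/s,yd/s
    T=np.array(c['world_from_camera']); return T[:3,3],T[:3,:3]@np.array([x,y,1])
def onz(c,u,v,z):
    o,d=ray(c,u,v); return o+d*(z-o[2])/d[2]
E
python3 - <<'E'
from h import *
import pickle
for n in('top','scene'):
    c=shot(n,n+'0'); pickle.dump(c,open(n+'0.pkl','wb')); print(n,np.array(c['world_from_camera']).round(3).tolist(),c['fx'],c['k1'])
o=robot.get_obs(); print(o); print(robot.grip_point_offset)
E
```

```text
pics
top [[-0.025, -0.994, 0.108, 0.535], [-1.0, 0.025, -0.009, 0.03], [0.007, -0.108, -0.994, 0.728], [0.0, 0.0, 0.0, 1.0]] 393.4421583810966 0.012963540067343621
scene [[-0.527, 0.508, -0.681, 1.167], [0.85, 0.311, -0.426, 0.36], [-0.005, -0.803, -0.596, 0.531], [0.0, 0.0, 0.0, 1.0]] 365.60715924974664 -0.04574565892119055
{'clock': 0.1, 'joint_positions': array([ 1.10718017,  0.62922996,  0.03842675,  1.51826886, -0.02696507,
        0.99630997, -0.02004295]), 'qvel': array([ 0.00097054, -0.00199658,  0.00152978, -0.00275004,  0.00066874,
       -0.00072623, -0.00022137]), 'joint_torque': array([ 2.93591176e-03, -5.64535654e+01,  1.23052832e+00, -1.93971652e+01,
        1.13113591e-02,  5.50671044e-03, -1.43271166e-05]), 'tool_pos': array([ 0.25160547, -0.59866767,  0.20259584]), 'ee_rot': array([ 9.80283499e-01,  1.97594382e-01, -1.84809531e-04, -8.28974225e-04]), 'force': array([0.07352196, 0.92397478, 0.01323772]), 'ft_torque': array([ 0.01672043,  0.00530215, -0.01490671]), 'gripper_width': 1.0020567137243732}
0.0187
```

View pics/top0.png

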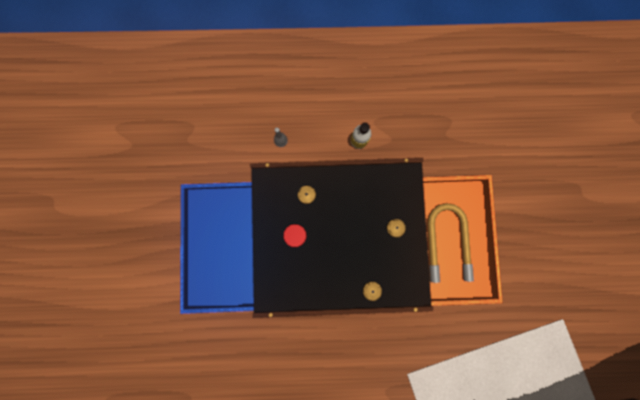

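View pics/scene0.png

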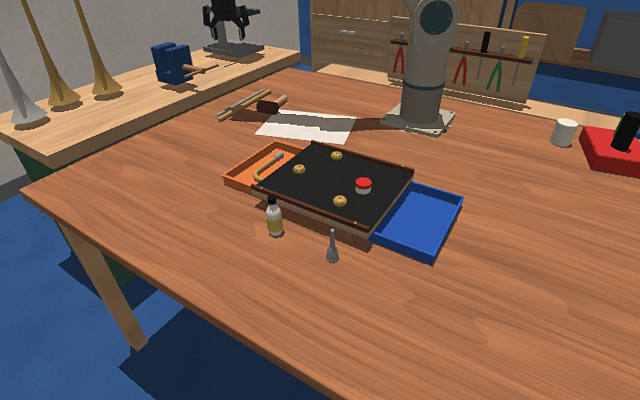

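Top view: the blue tray is on the +y side (left). Caps are at about (307,194), (397,228) and (373,291), the tin at (295,236), and the bottle and mouthpiece beyond the far lip near (359,137) and (280,138). Next I measure them.

```bash
python3 - <<'E'
from h import *
import pickle
c=pickle.load(open('top0.pkl','rb')); im=c['image']; hsv=cv2.cvtColor(im,cv2.COLOR_BGR2HSV)
def blobs(m,z,name,mn=60):
    n,l,s,ce=cv2.connectedComponentsWithStats(m.astype(np.uint8))
    for i in range(1,n):
        if s[i,4]>mn: print(name,ce[i].round(1),s[i].tolist(),onz(c,*ce[i],z)[:2].round(4))
H,S,V=cv2.split(hsv)
box=np.zeros_like(H,bool); box[168:308,258:420]=1
blobs(box&(V>80)&(H>8)&(H<35),.058,'cap')
blobs(box&(V>100)&((H<6)|(H>174))&(S>150),.073,'tin')
b=(H>100)&(H<130)&(S>120)&(V>60); b[:100]=0; blobs(b,.028,'blue',500)
m=((V<45)).astype(np.uint8); m[:140]=0; m[325:]=0
m=cv2.morphologyEx(m,cv2.MORPH_OPEN,np.ones((5,5)))
n,l,s,ce=cv2.connectedComponentsWithStats(m); i=1+s[1:,4].argmax()
r=cv2.minAreaRect(np.argwhere(l==i)[:,::-1].astype(np.float32)); print(r)
P=[onz(c,*p,.05)[:2] for p in cv2.boxPoints(r)]; print(np.round(P,4).tolist(), np.mean(P,0))
for p,q in zip(P,P[1:]+P[:1]): print(np.linalg.norm(q-p),np.arctan2(*(q-p)[::-1]))
for nm,p in dict(br1=(267,165),br2=(406,160),br3=(270,315),br4=(416,310)).items(): print(nm,onz(c,*p,.06))
print('mp base',onz(c,281,141,.01),'bottle base',onz(c,358,143,.01))
E
```

```text
cap [306.4 194.3] [298, 186, 18, 18, 260] [0.613  0.0432]
cap [396.  227.6] [387, 219, 19, 18, 268] [ 0.5522 -0.1077]
cap [372.1 290.9] [363, 282, 19, 19, 286] [ 0.4481 -0.0627]
tin [294.5 235.2] [284, 224, 23, 23, 411] [0.5436 0.0641]
blue [217.2 247.3] [181, 183, 73, 130, 9103] [0.5265 0.2027]
((339.5554504394531, 237.05157470703125), (144.47930908203125, 174.3531036376953), 87.95458984375)
[[0.6625, 0.1409], [0.6661, -0.1639], [0.4196, -0.1589], [0.417, 0.1338]] [ 0.541299   -0.01205985]
0.3047786942915423 -1.5588250180709446
0.2466347764773807 3.1214463675078283
0.2927026336605702 1.5794476723202044
0.24557101975225878 0.02890294168292012
br1 [0.6650884  0.10975003 0.06      ]
br2 [ 0.66803509 -0.12998759  0.06      ]
br3 [0.41384493 0.10757896 0.06      ]
br4 [ 0.41557569 -0.13386567  0.06      ]
mp base [0.71950824 0.0891812  0.01      ] bottle base [ 0.7123019  -0.05408411  0.01      ]
```

```bash
cat >> h.py <<'E'
from scipy.spatial.transform import Rotation as R
def go(x,y,z,yaw=0):
    "tool row for a world TCP target; yaw 0: tool x along world y, tool y along world x"
    o=robot.get_obs(); r=R.from_quat(o['ee_rot'])
    t=R.from_euler('z',yaw)*R.from_matrix(np.array([[0,1,0],[1,0,0],[0,0,-1.]]))
    print((r.inv().apply(np.array([x,y,z])-o['tool_pos'])*100).round(2),(r.inv()*t).as_rotvec().round(4))
E
python3 -c "
from h import *
go(.450,-.108,.12)"
```

```text
[ 37.3  -37.54   8.32] [-1.500e-03 -1.000e-03 -1.173e+00]
```

>>> carry_out([
  [1.5, 37.3, -37.5, 4, 0, 0, -1.173],
  [1.5, 37.3, -37.5, 4, 0, 0, -1.173],
  [1.5, 37.3, -37.5, 4, 0, 0, -1.173],
  [1.5, 37.3, -37.5, 4, 0, 0, -1.173],
  [1.5, 37.3, -37.5, 4, 0, 0, -1.173],
  [1.5, 37.3, -37.5, 4, 0, 0, -1.173],
  [1.5, 37.3, -37.5, 4, 0, 0, -1.173],
  [1.5, 37.3, -37.5, 4, 0, 0, -1.173],
  [1.5, 37.3, -37.5, 4, 0, 0, -1.173],
  [1.5, 37.3, -37.5, 4, 0, 0, -1.173],
])

```text
clock: 1.1
tool_pos: [0.4388, -0.1353, 0.1653]
ee_rot: [0.707, 0.707, 0.0, -0.001]
force: [1.2, 0.2, 0.3]
gripper_width: 0.175
```

```bash
python3 -c "
from h import *
go(.450,-.108,.10)"
```

```text
[2.72 1.12 6.54] [-0.0008 -0.0016 -0.0005]
```

>>> carry_out([
  [1.5, 2.7, 1.1, 3, 0, 0, 0],
  [1.5, 2.7, 1.1, 6, 0, 0, 0],
  [1.5, 2.7, 1.1, 8, 0, 0, 0],
  [1.5, 2.7, 1.1, 9.5, 0, 0, 0],
  [1.5, 2.7, 1.1, 10.5, 0, 0, 0],
  [1.5, 2.7, 1.1, 11.1, 0, 0, 0],
  [1.5, 2.7, 1.1, 11.1, 0, 0, 0],
  [1.5, 2.7, 1.1, 11.1, 0, 0, 0],
])

```text
clock: 1.9
tool_pos: [0.4501, -0.1083, 0.0548]
ee_rot: [0.707, 0.707, 0.001, -0.001]
force: [0.5, 0.3, -0.4]
gripper_width: 0.177
```

```bash
python3 -c "
from h import *
c=shot('scene','s1')
cv2.imwrite('pics/s1c.png',cv2.resize(c['image'][100:280,200:480],None,fx=2.8,fy=2.8))"
```

```text
(no output)
```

View pics/s1c.png

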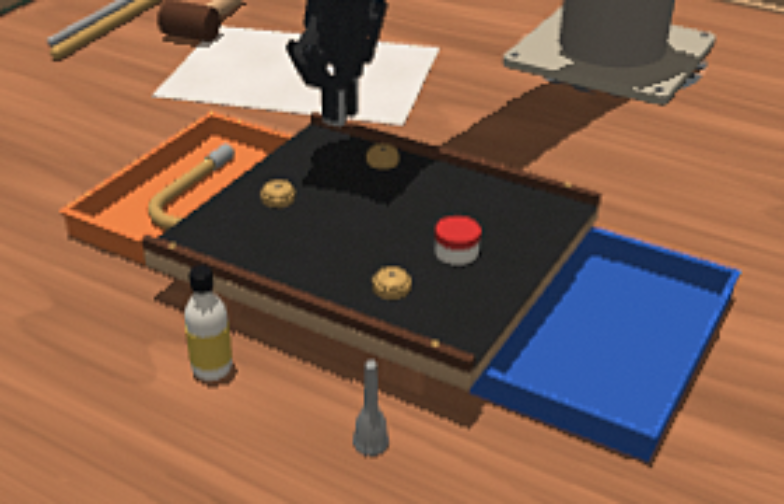

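The crop shows the fingertips (340,115) just behind cap_1 (382,155) and near the board surface. I start the push.

>>> carry_out([
  [1.5, 0.7, 0, 0.1, 0, 0, 0],
  [1.5, 1.4, 0, 0.1, 0, 0, 0],
  [1.5, 2.1, 0, 0.1, 0, 0, 0],
  [1.5, 2.8, 0.0, 0.1, 0, 0, 0],
  [1.5, 3.6, 0.1, 0.1, 0, 0, 0],
  [1.5, 4.4, 0.2, 0.1, 0, 0, 0],
  [1.5, 5.2, 0.3, 0.1, 0, 0, 0],
  [1.5, 6.1, 0.4, 0.1, 0, 0, 0],
  [1.5, 7.0, 0.5, 0.1, 0, 0, 0],
  [1.5, 8.0, 0.6, 0.1, 0, 0, 0],
])

```text
clock: 2.95
tool_pos: [0.4564, -0.0276, 0.054]
ee_rot: [0.707, 0.707, 0.001, -0.0]
force: [0.4, -0.2, -0.3]
gripper_width: 0.172
```

```bash
python3 -c "
from h import *
c=shot('scene','s2')
cv2.imwrite('pics/s2c.png',cv2.resize(c['image'][100:280,200:480],None,fx=2.8,fy=2.8))"
```

```text
(no output)
```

View pics/s2c.png

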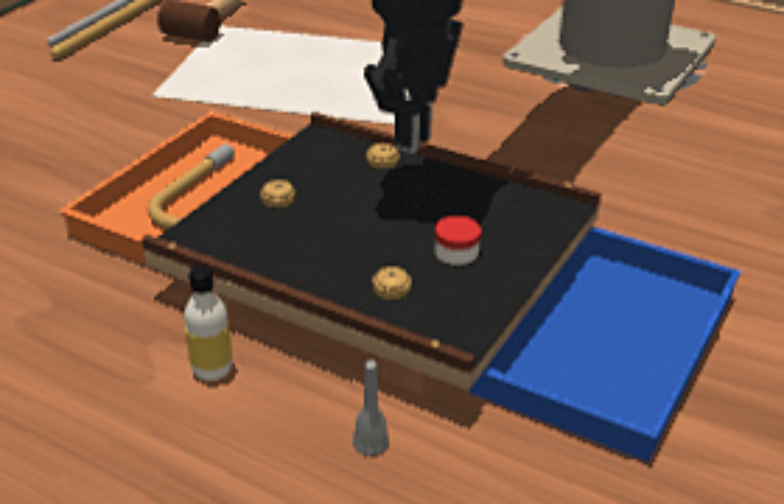

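```bash
cat >> h.py <<'E'
def proj(c,p):
    T=np.linalg.inv(np.array(c['world_from_camera'])); q=T[:3,:3]@np.array(p)+T[:3,3]; a=q[:2]/q[2]; a=a*(1+c['k1']*(a@a))
    return (a*[c['fx'],c['fy']]+[c['cx'],c['cy']]).round(1)
E
python3 - <<'E'
from h import *
import pickle
c=pickle.load(open('scene0.pkl','rb'))
crop=lambda p:((proj(c,p)-[200,100])*2.8).round()
print('cap1',crop((.448,-.063,.057)),'tcp',crop((.456,-.0276,.054)),'cap3',crop((.613,.043,.057)),'cap2',crop((.552,-.108,.057)),'tin',crop((.5436,.064,.073)))
u=np.array([382,155])/2.8+[200,100]; print(onz(c,*u,.058))
c=shot('scene','s3');cv2.imwrite('pics/s3c.png',cv2.resize(c['image'][120:180,310:390],None,fx=8,fy=8,interpolation=cv2.INTER_CUBIC))
E
```

```text
cap1 [381. 153.] tcp [410. 170.] cap3 [390. 279.] cap2 [277. 190.] tin [456. 227.]
[ 0.45212659 -0.05949816  0.058     ]
```

View pics/s3c.png

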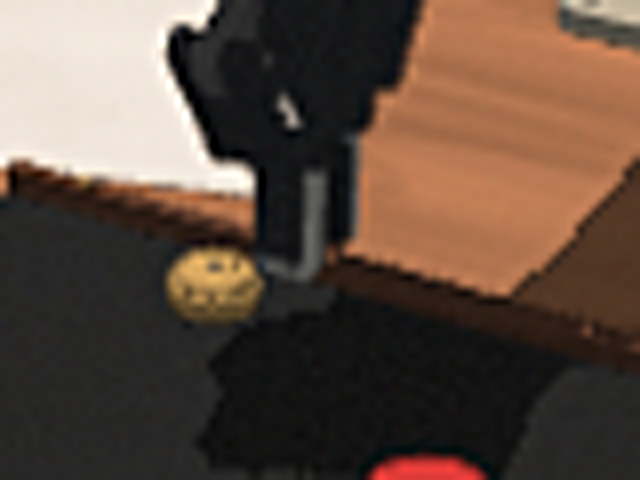

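The crop shows cap_1 unmoved, and the fingertips look about 15–19 mm higher than the TCP would suggest, so they passed over it. I feel for the board surface carefully.

>>> carry_out([
  [1.5, 0.5, 0, 0.2, 0, 0, 0],
  [1.5, 0.5, 0, 0.3, 0, 0, 0],
  [1.5, 0.5, 0, 0.4, 0, 0, 0],
  [1.5, 0.5, 0, 0.4, 0, 0, 0],
])

```text
clock: 3.45
tool_pos: [0.4565, -0.0218, 0.0499]
ee_rot: [0.707, 0.708, 0.001, -0.001]
force: [-0.0, 0.5, -0.2]
gripper_width: 0.173
```

>>> carry_out([
  [1.5, 0.0, 0, 0.2, 0, 0, 0],
  [1.5, 0.0, 0, 0.4, 0, 0, 0],
  [1.5, 0, 0, 0.5, 0, 0, 0],
  [1.5, 0, 0, 0.5, 0, 0, 0],
])

```text
clock: 3.85
tool_pos: [0.4563, -0.0218, 0.0447]
ee_rot: [0.707, 0.708, 0.001, -0.001]
force: [0.4, -0.3, -0.2]
gripper_width: 0.179
```

>>> carry_out([
  [1.5, 0.0, 0, 0.1, 0, 0, 0],
  [1.5, 0.0, 0, 0.2, 0, 0, 0],
  [1.5, 0, 0, 0.3, 0, 0, 0],
  [1.5, 0, 0, 0.3, 0, 0, 0],
])

```text
clock: 4.25
tool_pos: [0.4562, -0.0218, 0.0416]
ee_rot: [0.707, 0.708, 0.001, -0.001]
force: [-0.5, -1.0, 0.5]
gripper_width: 0.172
```

>>> carry_out([
  [1.5, 0.0, 0, 0.1, 0, 0, 0],
  [1.5, 0.0, 0, 0.2, 0, 0, 0],
  [1.5, 0, 0, 0.2, 0, 0, 0],
])

```text
clock: 4.55
tool_pos: [0.4562, -0.0218, 0.0395]
ee_rot: [0.707, 0.708, 0.001, -0.001]
force: [-0.1, -0.2, 0.7]
gripper_width: 0.178
```

>>> carry_out([
  [1.5, 0.0, 0, 0.1, 0, 0, 0],
  [1.5, 0.0, 0, 0.2, 0, 0, 0],
  [1.5, 0, 0, 0.2, 0, 0, 0],
])

```text
clock: 4.85
tool_pos: [0.4561, -0.0218, 0.0374]
ee_rot: [0.707, 0.708, 0.0, -0.001]
force: [-0.1, 0.5, 0.1]
gripper_width: 0.174
```

```bash
python3 -c "
from h import *
c=shot('scene','s4');cv2.imwrite('pics/s4c.png',cv2.resize(c['image'][120:180,310:390],None,fx=8,fy=8,interpolation=cv2.INTER_CUBIC))"
```

```text
(no output)
```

View pics/s4c.png

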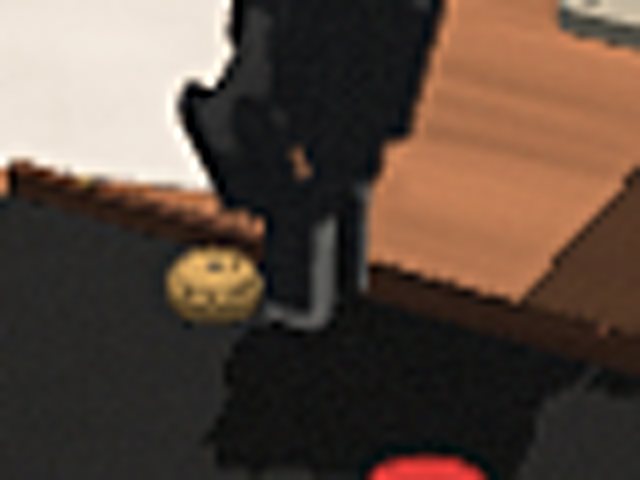

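Now the tips (300,325) sit much closer to the board plane, level with the cap's flange. A few mm more by feel.

>>> carry_out([
  [1.5, 0.0, 0, 0.1, 0, 0, 0],
  [1.5, 0, 0, 0.1, 0, 0, 0],
])

```text
clock: 5.1
tool_pos: [0.456, -0.0218, 0.0363]
ee_rot: [0.707, 0.708, 0.0, -0.001]
force: [-0.6, 0.1, 0.3]
gripper_width: 0.179
```

>>> carry_out([
  [1.5, 0.0, 0, 0.1, 0, 0, 0],
  [1.5, 0, 0, 0.1, 0, 0, 0],
])

```text
clock: 5.3
tool_pos: [0.4559, -0.0218, 0.0352]
ee_rot: [0.707, 0.708, 0.0, -0.001]
force: [0.6, -0.4, -0.3]
gripper_width: 0.173
```

>>> carry_out([
  [1.5, 0.0, 0, 0.1, 0, 0, 0],
  [1.5, 0, 0, 0.1, 0, 0, 0],
])

```text
clock: 5.5
tool_pos: [0.4559, -0.0218, 0.0341]
ee_rot: [0.707, 0.708, 0.0, -0.001]
force: [-0.3, -0.5, -0.1]
gripper_width: 0.177
```

>>> carry_out([
  [1.5, 0.0, 0, 0.1, 0, 0, 0],
  [1.5, 0, 0, 0.1, 0, 0, 0],
])

```text
clock: 5.7
tool_pos: [0.4558, -0.0218, 0.033]
ee_rot: [0.707, 0.708, 0.0, -0.001]
force: [0.2, -0.3, 0.5]
gripper_width: 0.174
```

>>> carry_out([
  [1.5, 0.0, 0, 0.1, 0, 0, 0],
  [1.5, 0, 0, 0.1, 0, 0, 0],
])

```text
clock: 5.9
tool_pos: [0.4557, -0.0218, 0.0319]
ee_rot: [0.707, 0.708, 0.0, -0.001]
force: [0.1, -0.4, -0.5]
gripper_width: 0.18
```

>>> carry_out([
  [1.5, 0.0, 0, 0.1, 0, 0, 0],
  [1.5, 0, 0, 0.1, 0, 0, 0],
])

```text
clock: 6.1
tool_pos: [0.4556, -0.0218, 0.0308]
ee_rot: [0.707, 0.708, 0.0, -0.001]
force: [0.2, 0.6, -0.4]
gripper_width: 0.173
```

>>> carry_out([
  [1.5, 0.0, 0, 0.1, 0, 0, 0],
  [1.5, 0, 0, 0.1, 0, 0, 0],
])

```text
clock: 6.3
tool_pos: [0.4555, -0.0218, 0.0297]
ee_rot: [0.707, 0.708, 0.0, -0.001]
force: [-1.1, -0.5, 0.4]
gripper_width: 0.179
```

>>> carry_out([
  [1.5, 0.0, 0, 0.1, 0, 0, 0],
  [1.5, 0, 0, 0.1, 0, 0, 0],
])

```text
clock: 6.5
tool_pos: [0.4555, -0.0218, 0.0286]
ee_rot: [0.707, 0.708, -0.0, -0.001]
force: [-0.4, 0.3, 0.1]
gripper_width: 0.176
```

```bash
python3 -c "
from h import *
c=shot('scene','s5');cv2.imwrite('pics/s5c.png',cv2.resize(c['image'][120:180,310:390],None,fx=8,fy=8,interpolation=cv2.INTER_CUBIC))
for x in (.434,.456,.478):print((proj(c,(x,-.0108,.05))-[310,120])*8)
print(robot.get_obs()['force'])"
```

```text
[369.6 320. ]
[336.8 349.6]
[303.2 380.8]
[ 0.52857342  0.36424594 -0.21877907]
```

View pics/s5c.png

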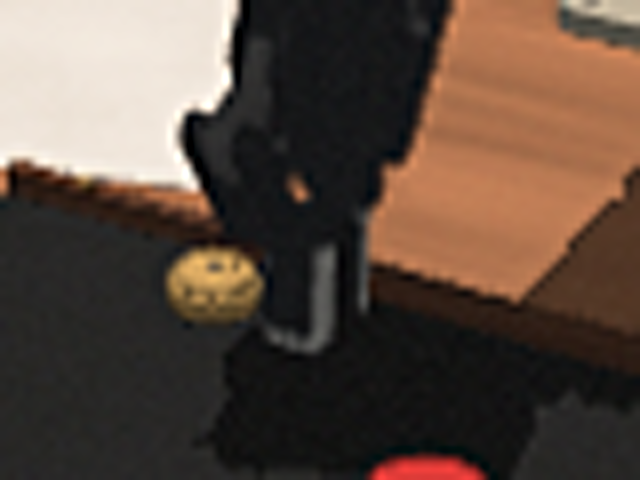

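>>> carry_out([
  [1.5, 0.0, 0, 0.1, 0, 0, 0],
  [1.5, 0, 0, 0.2, 0, 0, 0],
  [1.5, 0, 0, 0.2, 0, 0, 0],
])

```text
clock: 6.85
tool_pos: [0.4553, -0.0218, 0.0264]
ee_rot: [0.707, 0.708, -0.0, -0.002]
force: [0.2, -0.0, 0.1]
gripper_width: 0.178
```

>>> carry_out([
  [1.5, 0.0, 0, 0.1, 0, 0, 0],
  [1.5, 0, 0, 0.1, 0, 0, 0],
])

```text
clock: 7.05
tool_pos: [0.4553, -0.0218, 0.0254]
ee_rot: [0.707, 0.708, -0.0, -0.002]
force: [-0.4, 0.0, -0.3]
gripper_width: 0.173
```

>>> carry_out([
  [1.5, 0.0, 0, 0.1, 0, 0, 0],
  [1.5, 0, 0, 0.1, 0, 0, 0],
])

```text
clock: 7.25
tool_pos: [0.4552, -0.0218, 0.0242]
ee_rot: [0.707, 0.708, -0.0, -0.002]
force: [0.6, -0.8, 0.7]
gripper_width: 0.173
```

>>> carry_out([
  [1.5, 0.0, 0, 0.1, 0, 0, 0],
  [1.5, 0, 0, 0.1, 0, 0, 0],
])

```text
clock: 7.45
tool_pos: [0.4552, -0.0218, 0.0231]
ee_rot: [0.707, 0.708, -0.0, -0.002]
force: [-0.7, -0.5, -0.7]
gripper_width: 0.171
```

>>> carry_out([
  [1.5, 0.0, 0, 0.1, 0, 0, 0],
  [1.5, 0, 0, 0.1, 0, 0, 0],
])

```text
clock: 7.65
tool_pos: [0.4553, -0.0218, 0.0224]
ee_rot: [0.707, 0.708, -0.0, -0.001]
force: [-0.2, -0.5, 5.1]
gripper_width: 0.176
```

>>> carry_out([
  [1.5, 0.0, 0, 0.1, 0, 0, 0],
  [1.5, 0, 0, 0.1, 0, 0, 0],
])

```text
clock: 7.85
tool_pos: [0.4553, -0.0218, 0.0224]
ee_rot: [0.707, 0.708, -0.0, -0.001]
force: [-2.0, 0.4, 13.8]
gripper_width: 0.174
```

```bash
python3 -c "
from h import *
c=shot('scene','s6');t=shot('top','t6')
a=cv2.resize(c['image'][120:180,310:390],None,fx=5,fy=5,interpolation=cv2.INTER_CUBIC)
b=cv2.resize(t['image'][230:330,300:400],None,fx=3,fy=3,interpolation=cv2.INTER_CUBIC)
cv2.imwrite('pics/s6c.png',np.clip(np.hstack([a,b]).astype(float)*2.2,0,255).astype('u1'))
print((proj(c,(.4551,-.0218,.05))-[310,120])*5,(proj(t,(.4551,-.0218,.05))-[300,230])*3+[400,0])
"
```

```text
[192.5 212. ] [541.  170.1]
```

View pics/s6c.png

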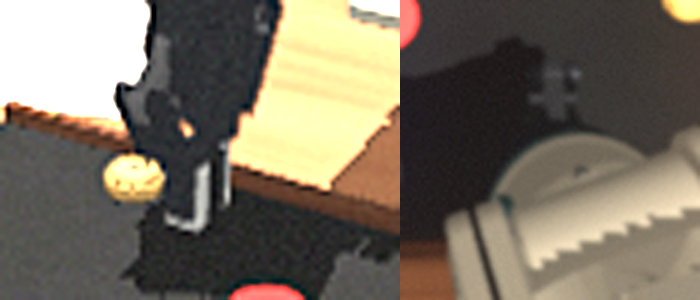

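Contact with the board is at reported z = 0.0225, so the real tip is about 27.5 mm above the reported TCP. From here I work at a reported z of about 0.0255. I lift, go back behind cap_1 and push.

>>> carry_out([
  [1.5, 0, 0, -2, 0, 0, 0],
  [1.5, 0, 0, -4, 0, 0, 0],
  [1.5, -3, -0.4, -5, 0, 0, 0],
  [1.5, -6, -0.5, -5, 0, 0, 0],
  [1.5, -8.6, -0.5, -5, 0, 0, 0],
  [1.5, -8.6, -0.5, -5, 0, 0, 0],
  [1.5, -8.6, -0.5, -3, 0, 0, 0],
  [1.5, -8.6, -0.5, -1.5, 0, 0, 0],
  [1.5, -8.6, -0.5, -0.3, 0, 0, 0],
  [1.5, -8.6, -0.5, -0.3, 0, 0, 0],
])

```text
clock: 8.95
tool_pos: [0.4493, -0.1068, 0.0241]
ee_rot: [0.706, 0.708, -0.001, -0.002]
force: [0.2, 0.3, -0.1]
gripper_width: 0.174
```

>>> carry_out([
  [1.5, 0.7, 0, 0, 0, 0, 0],
  [1.5, 1.4, 0, 0, 0, 0, 0],
  [1.5, 2.1, 0, 0, 0, 0, 0],
  [1.5, 2.8, 0, 0, 0, 0, 0],
  [1.5, 3.5, 0.1, 0, 0, 0, 0],
  [1.5, 4.2, 0.2, 0, 0, 0, 0],
  [1.5, 4.9, 0.3, 0, 0, 0, 0],
  [1.5, 5.6, 0.4, 0, 0, 0, 0],
  [1.5, 6.3, 0.5, 0, 0, 0, 0],
  [1.5, 7.0, 0.6, 0, 0, 0, 0],
])

```text
clock: 9.95
tool_pos: [0.4552, -0.0362, 0.0242]
ee_rot: [0.706, 0.708, -0.001, -0.002]
force: [-0.0, -0.9, 1.0]
gripper_width: 0.175
```

```bash
cat >> h.py <<'E'
def caps(n='scene'):
    c=eyes.read_camera(n); H,S,V=cv2.split(cv2.cvtColor(c['image'],cv2.COLOR_BGR2HSV))
    m=((H>10)&(H<30)&(S>90)&(V>70)).astype(np.uint8); cv2.imwrite('pics/last_%s.png'%n,c['image'])
    k,l,s,ce=cv2.connectedComponentsWithStats(m)
    for i in range(1,k):
        p=onz(c,*ce[i],.057)
        if 25<s[i,4]<400 and .40<p[0]<.69 and -.15<p[1]<.3: print(n,ce[i].round(),s[i,4],p[:2].round(3))
E
python3 -c "
from h import *
caps('scene');caps('top')"
```

```text
scene [352. 162.] 82 [ 0.458 -0.01 ]
scene [299. 169.] 103 [ 0.555 -0.106]
scene [339. 200.] 140 [0.616 0.045]
top [306. 194.] 273 [0.613 0.043]
top [396. 228.] 279 [ 0.552 -0.108]
top [336. 286.] 39 [ 0.458 -0.003]
top [237. 323.] 55 [0.402 0.163]
```

Cap_1 moves in the cradle, 24 mm ahead of the TCP, as planned. I continue over the edge.

>>> carry_out([
  [1.5, 0.9, 0.1, -0.05, 0, 0, 0],
  [1.5, 1.8, 0.2, -0.05, 0, 0, 0],
  [1.5, 2.7, 0.3, -0.05, 0, 0, 0],
  [1.5, 3.6, 0.4, -0.05, 0, 0, 0],
  [1.5, 4.5, 0.5, -0.05, 0, 0, 0],
  [1.5, 5.4, 0.6, -0.05, 0, 0, 0],
  [1.5, 6.3, 0.7, -0.05, 0, 0, 0],
  [1.5, 7.2, 0.7, -0.05, 0, 0, 0],
  [1.5, 8.1, 0.7, -0.05, 0, 0, 0],
  [1.5, 9.0, 0.7, -0.05, 0, 0, 0],
])

```text
clock: 11.05
tool_pos: [0.462, 0.0554, 0.0249]
ee_rot: [0.706, 0.709, -0.001, -0.003]
force: [0.4, 0.1, 0.1]
gripper_width: 0.175
```

>>> carry_out([
  [1.5, 0.9, 0, 0, 0, 0, 0],
  [1.5, 1.8, 0, 0, 0, 0, 0],
  [1.5, 2.7, 0, 0, 0, 0, 0],
  [1.5, 3.6, 0, 0, 0, 0, 0],
  [1.5, 4.5, 0, 0, 0, 0, 0],
  [1.5, 5.4, 0, 0, 0, 0, 0],
  [1.5, 6.3, 0, 0, 0, 0, 0],
  [1.5, 7.2, 0, 0, 0, 0, 0],
  [1.5, 8.1, 0, 0, 0, 0, 0],
  [1.5, 8.6, 0, 0, 0, 0, 0],
])

```text
clock: 12.05
tool_pos: [0.4617, 0.1428, 0.0252]
ee_rot: [0.705, 0.709, -0.0, -0.003]
force: [0.3, -0.2, -0.1]
gripper_width: 0.177
```

>>> carry_out([
  [1.5, 0, 0, -3, 0, 0, 0],
  [1.5, 0, 0, -6, 0, 0, 0],
])

```text
clock: 12.25
tool_pos: [0.4609, 0.1428, 0.0852]
ee_rot: [0.705, 0.709, -0.001, -0.003]
force: [0.4, -0.9, 0.1]
gripper_width: 0.178
```

```bash
python3 -c "
from h import *
caps('scene');caps('top')
go(.562,-.160,.060,-.25) if 0 else None
go(.575,-.150,.070,.25)"
```

```text
scene [299. 169.] 103 [ 0.555 -0.106]
scene [339. 201.] 141 [0.616 0.045]
scene [415. 198.] 93 [0.521 0.181]
top [306. 194.] 279 [0.613 0.043]
top [396. 228.] 283 [ 0.552 -0.108]
[-29.42  10.91   1.67] [ 0.0024 -0.0053 -0.2446]
```

View pics/last_scene.png

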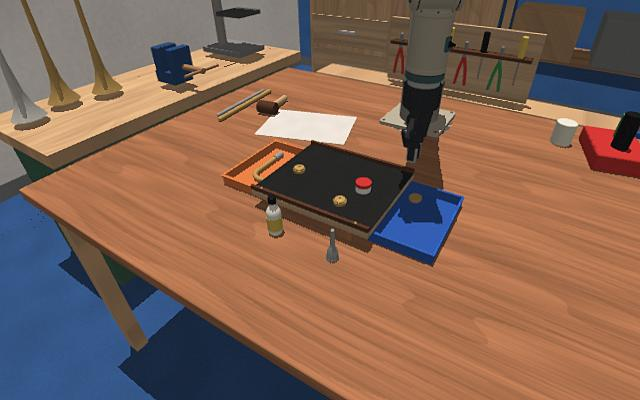

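Cap_1 is in the blue tray (415,198), and the tin, bottle and mouthpiece are unmoved. Now cap_2, with a yawed cradle around the near side of the tin.

```bash
python3 -c "
from h import *
go(.567,-.143,.070,.30)"
```

```text
[-28.72  10.12   1.67] [ 0.0026 -0.0052 -0.2946]
```

>>> carry_out([
  [1.5, -5, 1.8, 0, 0, 0, -0.05],
  [1.5, -9.5, 3.5, 0, 0, 0, -0.1],
  [1.5, -14, 5, 0, 0, 0, -0.15],
  [1.5, -18.5, 6.6, 0, 0, 0, -0.2],
  [1.5, -23, 8.2, 0, 0, 0, -0.25],
  [1.5, -27, 9.6, 0.5, 0, 0, -0.295],
  [1.5, -28.7, 10.1, 1, 0, 0, -0.295],
  [1.5, -28.7, 10.1, 1.6, 0, 0, -0.295],
  [1.5, -28.7, 10.1, 1.6, 0, 0, -0.295],
])

```text
clock: 13.25
tool_pos: [0.5653, -0.1412, 0.0692]
ee_rot: [0.593, 0.805, 0.003, -0.003]
force: [-0.3, 0.8, -0.4]
gripper_width: 0.174
```

```bash
python3 -c "
from h import *
caps('scene')
go(.567,-.143,.025,.30)
go(.480,-.002,.025,.30)
go(.480,.145,.025,.30)"
```

```text
scene [299. 169.] 89 [ 0.557 -0.105]
scene [339. 201.] 141 [0.616 0.045]
scene [415. 198.] 89 [0.521 0.182]
[-0.34  0.03  4.48] [ 0.0017 -0.0073  0.0025]
[15.71 -4.07  4.59] [ 0.0017 -0.0073  0.0025]
[29.75  0.31  4.7 ] [ 0.0017 -0.0073  0.0025]
```

>>> carry_out([
  [1.5, -0.3, 0, 2, 0, 0, 0],
  [1.5, -0.3, 0, 3.4, 0, 0, 0],
  [1.5, -0.3, 0, 4.2, 0, 0, 0],
  [1.5, -0.3, 0, 4.4, 0, 0, 0],
  [1.5, -0.3, 0, 4.4, 0, 0, 0],
])

```text
clock: 13.8
tool_pos: [0.5665, -0.1422, 0.0257]
ee_rot: [0.592, 0.806, 0.003, -0.003]
force: [-0.6, -0.3, 0.5]
gripper_width: 0.173
```

>>> carry_out([
  [1.5, 0.8, -0.2, 0, 0, 0, 0],
  [1.5, 1.6, -0.4, 0, 0, 0, 0],
  [1.5, 2.4, -0.6, 0.05, 0, 0, 0],
  [1.5, 3.2, -0.8, 0.05, 0, 0, 0],
  [1.5, 4.0, -1.0, 0.05, 0, 0, 0],
  [1.5, 4.8, -1.2, 0.05, 0, 0, 0],
  [1.5, 5.6, -1.4, 0.05, 0, 0, 0],
  [1.5, 6.4, -1.6, 0.1, 0, 0, 0],
  [1.5, 7.2, -1.8, 0.1, 0, 0, 0],
  [1.5, 8.0, -2.0, 0.1, 0, 0, 0],
])

```text
clock: 14.8
tool_pos: [0.5231, -0.0711, 0.0252]
ee_rot: [0.592, 0.806, 0.003, -0.003]
force: [0.4, -0.5, -0.2]
gripper_width: 0.171
```

```bash
python3 -c "
from h import *
caps('scene');caps('top')
go(.480,-.002,.025,.30)
go(.480,.145,.025,.30)"
```

```text
scene [327. 169.] 86 [ 0.52  -0.046]
scene [339. 201.] 141 [0.616 0.045]
scene [415. 198.] 89 [0.521 0.182]
top [306. 194.] 278 [0.613 0.043]
top [358. 252.] 85 [ 0.514 -0.041]
top [241. 284.] 198 [0.465 0.156]
[ 7.77 -2.01  0.09] [ 0.0004 -0.0088  0.0052]
[21.79  2.41  0.21] [ 0.0004 -0.0088  0.0052]
```

>>> carry_out([
  [1.5, 0.8, -0.2, 0, 0, 0, 0],
  [1.5, 1.6, -0.4, 0, 0, 0, 0],
  [1.5, 2.4, -0.6, 0.0, 0, 0, 0],
  [1.5, 3.2, -0.8, 0.05, 0, 0, 0],
  [1.5, 4.0, -1.0, 0.05, 0, 0, 0],
  [1.5, 4.8, -1.2, 0.05, 0, 0, 0],
  [1.5, 5.6, -1.4, 0.05, 0, 0, 0],
  [1.5, 6.4, -1.6, 0.05, 0, 0, 0],
  [1.5, 7.1, -1.8, 0.05, 0, 0, 0],
  [1.5, 7.8, -2.0, 0.05, 0, 0, 0],
])

```text
clock: 15.9
tool_pos: [0.4797, -0.0012, 0.0254]
ee_rot: [0.591, 0.806, 0.003, -0.003]
force: [0.0, -0.1, -0.2]
gripper_width: 0.175
```

```bash
python3 -c "
from h import *
caps('scene');caps('top')
go(.478,.145,.025,.30)"
```

```text
scene [334. 145.] 41 [ 0.404 -0.095]
scene [361. 169.] 85 [0.476 0.024]
scene [339. 201.] 141 [0.616 0.045]
scene [415. 198.] 89 [0.521 0.182]
top [306. 194.] 270 [0.613 0.043]
top [158. 247.] 30 [0.531 0.295]
top [241. 284.] 198 [0.465 0.156]
[13.91  4.28  0.17] [-0.0002 -0.0094  0.0069]
```

>>> carry_out([
  [1.5, 0.8, 0.2, 0, 0, 0, 0],
  [1.5, 1.6, 0.45, 0, 0, 0, 0],
  [1.5, 2.4, 0.7, 0, 0, 0, 0],
  [1.5, 3.2, 0.95, 0, 0, 0, 0],
  [1.5, 4.0, 1.2, 0.05, 0, 0, 0],
  [1.5, 4.8, 1.45, 0.05, 0, 0, 0],
  [1.5, 5.6, 1.7, 0.05, 0, 0, 0],
  [1.5, 6.4, 1.95, 0.05, 0, 0, 0],
  [1.5, 7.2, 2.2, 0.05, 0, 0, 0],
  [1.5, 8.0, 2.45, 0.05, 0, 0, 0],
])

```text
clock: 17.0
tool_pos: [0.4784, 0.0838, 0.0256]
ee_rot: [0.591, 0.807, 0.003, -0.004]
force: [0.0, 0.5, 0.6]
gripper_width: 0.173
```

```bash
python3 -c "
from h import *
caps('scene')
go(.478,.147,.025,.30)"
```

```text
scene [393. 178.] 93 [0.475 0.108]
scene [415. 198.] 99 [0.52  0.181]
scene [339. 201.] 141 [0.616 0.045]
[5.85 1.8  0.14] [ 0.0008 -0.0106  0.009 ]
```

>>> carry_out([
  [1.5, 0.8, 0.25, 0, 0, 0, 0],
  [1.5, 1.6, 0.5, 0, 0, 0, 0],
  [1.5, 2.4, 0.75, 0, 0, 0, 0],
  [1.5, 3.2, 1.0, 0, 0, 0, 0],
  [1.5, 4.0, 1.25, 0, 0, 0, 0],
  [1.5, 4.8, 1.5, 0, 0, 0, 0],
  [1.5, 5.7, 1.8, 0, 0, 0, 0],
  [1.5, 5.7, 1.8, 0, 0, 0, 0],
])

```text
clock: 17.85
tool_pos: [0.4786, 0.1477, 0.0265]
ee_rot: [0.589, 0.808, 0.004, -0.004]
force: [0.2, 1.3, -0.4]
gripper_width: 0.175
```

>>> carry_out([
  [1.5, 0, 0, -3, 0, 0, 0],
  [1.5, 0, 0, -6, 0, 0, 0],
])

```text
clock: 18.05
tool_pos: [0.4777, 0.1467, 0.0864]
ee_rot: [0.589, 0.808, 0.003, -0.005]
force: [1.1, -0.3, -0.1]
gripper_width: 0.178
```

```bash
python3 -c "
from h import *
caps('scene')
go(.618,0,.070,.1)"
```

```text
scene [411. 199.] 179 [0.528 0.174]
scene [339. 200.] 140 [0.616 0.045]
[-18.27   8.53   1.94] [ 0.0061 -0.0122  0.2113]
```

View pics/last_scene.png

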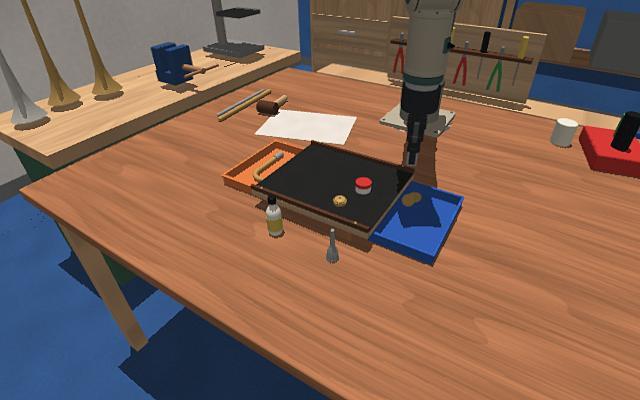

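Both caps are in the tray around (411,199); the rest is undisturbed. Now cap_3.

>>> carry_out([
  [1.5, -4.5, 2, 0, 0, 0, 0.05],
  [1.5, -9, 4, 0, 0, 0, 0.1],
  [1.5, -13, 6, 0, 0, 0, 0.15],
  [1.5, -16.5, 7.6, 0.5, 0, 0, 0.21],
  [1.5, -18, 8.5, 1, 0, 0, 0.21],
  [1.5, -18, 8.5, 1.9, 0, 0, 0.21],
  [1.5, -18, 8.5, 1.9, 0, 0, 0.21],
])

```text
clock: 18.8
tool_pos: [0.6147, 0.0029, 0.0687]
ee_rot: [0.67, 0.742, 0.005, -0.005]
force: [-0.2, -0.2, -1.2]
gripper_width: 0.176
```

```bash
python3 -c "
from h import *
caps('top')
go(.618,.003,.0255,.1)
go(.603,.147,.0255,.1)"
```

```text
top [306. 198.] 31 [0.606 0.044]
top [156. 244.] 38 [0.535 0.298]
top [244. 279.] 379 [0.473 0.151]
[-0.18  0.3   4.39] [ 0.0015 -0.014   0.0027]
[14.3   0.28  4.59] [ 0.0015 -0.014   0.0027]
```

>>> carry_out([
  [1.5, -0.2, 0.3, 2, 0, 0, 0],
  [1.5, -0.2, 0.3, 3.4, 0, 0, 0],
  [1.5, -0.2, 0.3, 4.1, 0, 0, 0],
  [1.5, -0.2, 0.3, 4.35, 0, 0, 0],
  [1.5, -0.2, 0.3, 4.35, 0, 0, 0],
])

```text
clock: 19.35
tool_pos: [0.6178, 0.0032, 0.0258]
ee_rot: [0.67, 0.743, 0.005, -0.005]
force: [-0.9, 0.1, 0.7]
gripper_width: 0.177
```

>>> carry_out([
  [1.5, 0.7, 0, 0, 0, 0, 0],
  [1.5, 1.4, 0, 0, 0, 0, 0],
  [1.5, 2.1, 0, 0, 0, 0, 0],
  [1.5, 2.8, 0, 0.05, 0, 0, 0],
  [1.5, 3.5, 0, 0.05, 0, 0, 0],
  [1.5, 4.2, 0, 0.05, 0, 0, 0],
  [1.5, 4.9, 0, 0.05, 0, 0, 0],
  [1.5, 5.6, 0, 0.05, 0, 0, 0],
  [1.5, 6.3, 0, 0.1, 0, 0, 0],
  [1.5, 7.0, 0, 0.1, 0, 0, 0],
])

```text
clock: 20.35
tool_pos: [0.6104, 0.0734, 0.0257]
ee_rot: [0.67, 0.743, 0.005, -0.005]
force: [0.2, -0.4, -0.3]
gripper_width: 0.173
```

```bash
python3 -c "
from h import *
caps('scene')
go(.602,.147,.0255,.1)"
```

```text
scene [411. 198.] 186 [0.528 0.174]
scene [363. 207.] 127 [0.611 0.099]
[ 7.2  -0.07  0.14] [ 0.001  -0.0155  0.005 ]
```

>>> carry_out([
  [1.5, 0.8, 0, 0, 0, 0, 0],
  [1.5, 1.6, -0.1, 0, 0, 0, 0],
  [1.5, 2.4, -0.2, 0, 0, 0, 0],
  [1.5, 3.2, -0.3, 0.05, 0, 0, 0],
  [1.5, 4.0, -0.4, 0.05, 0, 0, 0],
  [1.5, 4.8, -0.4, 0.05, 0, 0, 0],
  [1.5, 5.6, -0.4, 0.05, 0, 0, 0],
  [1.5, 6.4, -0.4, 0.05, 0, 0, 0],
  [1.5, 7.3, -0.4, 0.05, 0, 0, 0],
  [1.5, 7.3, -0.4, 0.05, 0, 0, 0],
])

```text
clock: 21.4
tool_pos: [0.5983, 0.1501, 0.0265]
ee_rot: [0.668, 0.744, 0.006, -0.006]
force: [0.3, 0.8, -0.5]
gripper_width: 0.178
```

>>> carry_out([
  [1.5, 0, 0, -3, 0, 0, 0],
  [1.5, 0, 0, -7, 0, 0, 0],
  [1.5, 0, 0, -12, 0, 0, 0],
  [1.5, 0, -4, -14, 0, 0, 0],
  [1.5, 0, -8, -14, 0, 0, 0],
  [1.5, 0, -12, -14, 0, 0, 0],
  [1.5, 0, -12, -14, 0, 0, 0],
  [1.5, 0, -12, -14, 0, 0, 0],
])

```text
clock: 22.2
tool_pos: [0.4791, 0.1345, 0.1668]
ee_rot: [0.668, 0.744, 0.006, -0.005]
force: [0.1, 0.6, 1.2]
gripper_width: 0.178
```

```bash
python3 - <<'E'
from h import *
import pickle
caps('scene')
a=pickle.load(open('scene0.pkl','rb'))['image']; b=cv2.imread('pics/last_scene.png')
d=cv2.absdiff(a,b).max(2)
for n,(x,y,w,h) in dict(tin=(354,175,20,20),bottle=(264,195,22,43),mouth=(324,228,18,36)).items(): print(n,'changed px',(d[y:y+h,x:x+w]>40).sum())
cv2.imwrite('pics/fin.png',cv2.resize(b[100:280,200:480],None,fx=2.8,fy=2.8))
E
```

```text
scene [410. 198.] 181 [0.528 0.174]
scene [390. 230.] 126 [0.646 0.178]
tin changed px 0
bottle changed px 0
mouth changed px 0
```

View pics/fin.png

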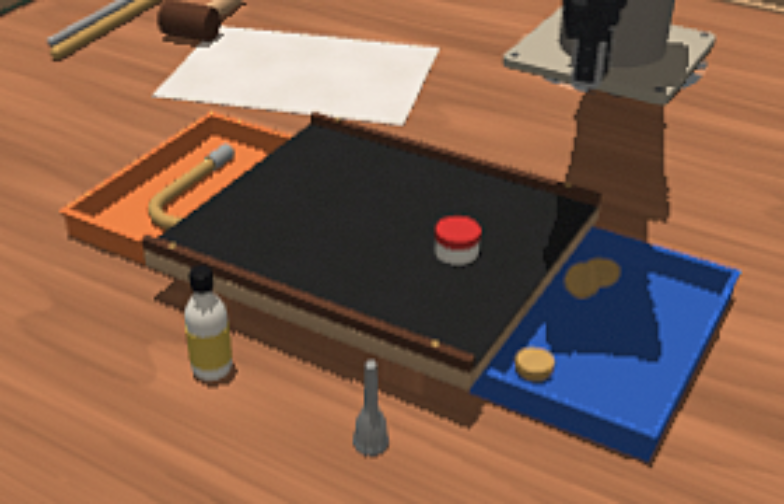

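The final crop shows all three caps in the blue tray: one at (535,363), two touching at (584,280) and (605,272). I do a last numeric check of the two before handing in.

```bash
python3 - <<'E'
from h import *
c=eyes.read_camera('scene')
for u,v in((408.5,200),(416,197.2),(391,229.7)):
    for z in(.012,.025): print(u,v,z,onz(c,u,v,z)[:2].round(3))
workorder.close_job(); print(robot.get_obs()['clock'])
E
```

```text
408.5 200 0.012 [0.476 0.155]
408.5 200 0.025 [0.493 0.16 ]
416 197.2 0.012 [0.456 0.166]
416 197.2 0.025 [0.474 0.171]
391 229.7 0.012 [0.596 0.162]
391 229.7 0.025 [0.61  0.167]
the job is handed in; nothing more can be done
the job is handed in; nothing more can be done
```

All three valve caps were swept over the board's +y edge and are in the blue tray. The job was handed in at about 22 s on the robot's clock, against the 53 s limit; it reports no verdict.

- **How it went:** I pushed each cap with two fingertips about 15 mm apart, so the cap sat in front of them without being pinched. Cap_2 was led around the near side of the grease tin.
- **Final positions:** the last picture puts the caps near (0.476, 0.155), (0.456, 0.166) and (0.596, 0.162). That is inside my estimate of the tray walls, about x 0.42–0.63 and y 0.13–0.26.
- **Two caps touching:** caps 1 and 2 are in contact, and one may lean on the other. Even fully stacked, the upper one would sit about 17 mm above the bench, under the 38 mm limit.
- **Things that had to stay put:** the grease tin, oil bottle and mouthpiece show no changed pixels against the first picture. The arm was raised clear before hand-in.
- **What disagreed:** the fingertips are about 27 mm above the reported TCP height at this opening. My first sweep therefore passed over cap_1 without touching it. I lowered the fingers until they touched the board, with about 14 N at the wrist, and worked from that height. The forces I read at the end of each push were 1.3 N or less; peaks within a push were not recorded.

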